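Release the eccentric stop and push the jig slide home

TASK

On the squaring jig, push the cam's peg handle round with your fingertips until the cam is at its low point (its arm against the stop pin, pointing at the fence), and only then push the slide forward from behind its upright pad until the hardboard panel sits flush against the fence. Let only the slide move the panel, pick nothing up, leave the tin, the blue box and the screwdriver where they are, and finish clear of everything.

Things in the scene. Friction and masses are not known exactly. Their poses are not given: they have to be found in the camera images.
- jig: The jig, fixed on the bench: plywood base 305 x 235 x 12 mm, spanning jig x -115..190, y -85..150 mm. Origin on the bench surface under the slide's centre line; x = the slide's forward direction (from its push pad to the fence), y to the left of that, z up. A guide strap crosses the slide at x 4..18, y -32..32 mm, top at z 37 mm
- fence (a point): Middle of the top edge of the fence's panel-side face: a dark wooden bar 150 mm long (jig y), 18 mm thick, 38 mm high, fixed across the jig's far end. At jig x 163, y 0 mm
- stop_pin (a point): Top centre of the fixed steel stop pin, 10 mm diameter, 46 mm above the bench, at jig x 71, y 52.5 mm. The cam's arm rests against it at the low point
- cam_axis (a point): The pivot of the cam (top of the pivot bolt), fixed on the jig at x 15, y 65, z 46 mm of the jig frame. The cam turns about the vertical through it
- cam (a joint): Turning angle of the cam (rad, 0 to 2.7, positive anticlockwise from above). 0 = low point: arm against the stop pin, pointing along jig +x, the cam's narrow side facing the slide's lug. At angle a the arm and wide side point a rad anticlockwise from jig +x. Starts at 1.6 to 2.5; turn it clockwise, by the jig's outer left side. Stiff (0.35 N m, about 5 N at the peg); stays where it is left
- cam_disc (a point): Centre of the top of the cam's aluminium disc: 64 mm diameter, from 14 to 30 mm above the bench; 15 mm off the pivot, on the arm's side. The wide side reaches 47 mm from the pivot, the narrow side 17 mm. The slide cannot push the cam round
- cam_peg (a point): Centre of the top of the cam's upright wooden peg handle: 16 mm diameter, 72 mm from the pivot, its top 90 mm above the bench. The arm that carries it (dark steel bar 14 mm wide) has its top 39 mm above the bench, so fingertips 45 to 60 mm above the bench push the peg alone
- slide (a joint): Forward travel of the slide along jig +x (m, 0 = drawn right back; starts between 0 and 0.02). Its lug meets the cam at 0.022 when the cam's wide side faces it, at 0.052 at the cam's low point. At 0.048 the panel is flush on the fence and the slide stops there. Friction about 3 N, no spring
- slide_pad (a point): Middle of the top edge of the rear face of the slide's upright push pad, a wooden plate 60 mm wide (jig y), 12 mm thick, its top 72 mm above the bench. Moves with the slide: jig x = -85 mm + travel, y 0. Push this rear face along jig +x. From the pad a bar 36 mm wide runs forward to a 60 mm wide head that pushes the panel
- follower_face (a point): Top edge of the front face of the slide's side lug (the follower), straight behind the cam's pivot: at jig x = -54 mm + travel, y 65, z 30 mm. This face butts against the cam disc
- panel: Loose brown hardboard panel, 80 (x) x 110 (y) x 12 mm, lying on the jig base between the slide's head and the fence, a little askew. Origin at the centre of its underside. Flush on the fence its origin is at jig x = 123 mm
- tin: Bystander: low round steel tin, 72 mm diameter, 30 mm high, on the bench to the right of the jig; origin under its centre
- blue_box: Bystander: blue plastic box 60 x 85 x 43 mm on the bench to the right of the jig's far end; origin under its centre
- screwdriver: Bystander: screwdriver 190 mm long lying on the bench left of the jig; origin at its middle, its length along its x
Mind the look-alikes: they are no part of the job. Of the things like the panel, leave any that is green or yellow; of the rest the larger one is meant.

How it is judged:
By the outcome, as a careful person would: the job done as asked, in the order asked, and still so for the second after the job is handed in, with the robot touching nothing.
It also fails if it takes over 58 s, if anything falls off the work surface, if the arm or the gripper's body presses on something with over 40 N, if the wrist force passes 120 N, or if a joint passes its speed limit or range.

ROBOT

A 6-joint arm with a two-finger parallel gripper is mounted at the origin on the work surface. World frame = base frame: x ahead of the robot, y to its left, z up, the work surface at z = 0. Lengths are in m, angles in rad, forces in N, time in s.
With the tool pointing down it reaches from about 0.275 to 0.725 m from the base axis. Payload 15.9 kg.
Tool frame: the origin (TCP) lies midway between the tips of the shut fingers; the grasp point (between the pads) lies 19 mm behind it; z points along the fingers, y is the line along which they close (so a half turn about z gives the same grasp; the last joint's range is limited). The gripper opens to 85 mm and grips with 20 to 120 N. Pads are 22 mm wide; open, the fingers measure 114 mm over their backs; the gripper's body (76 mm by 85 mm) begins 54 mm behind the grasp point. The pads swing forward as they close: fully open they stand 13 mm farther back than shut.
Start: joints at [1.124, 0.213, -0.034, 1.323, 0, 1.571], TCP at [0.216, 0.451, 0.196] pointing down, gripper open.
Joint ranges: [-2.98, 2.98], [-0.74, 1.72], [-1.14, 1.35], [-2.1, 2.04], [-1.57, 1.44], [-3.14, 3.14]. Speed limits (rad/s): [1.89, 1.89, 2.39, 2.57, 3.14, 3.14].

INTERFACE

Orientations are given as a unit quaternion [w, x, y, z].
In Python, from station import manip, imaging, sign_off gives the robot as it stands.
- The arm moves only by the tool jog_arm, never from a script. Its argument "targets" is one flat list of numbers, 7 for each row, row after row: the turn, a rotation vector about the tool's x, y, z normalised to -1 to 1, where 1 is 0.08 rad, then the shift along the tool's x, y, z normalised to -1 to 1, where 1 is 5 cm, then the opening, from -1 (shut) to 1 (fully open). In form: [wx, wy, wz, x, y, z, claw, wx, wy, wz, x, y, z, claw, ...]. A call has 1 to 20 rows; each row shifts and turns the commanded pose from where the row before left it, along the tool's axes as they then stand; what a row does not reach is not made up. A row lasts 1/10 s, in which the tool goes at most 50 mm and 8.59 degrees, less where a joint would pass 70% of its speed; a pose out of reach is approached as far as the arm can. A call with a number of a shift or a turn outside -1 to 1 is refused whole. A call with a gripper value outside its range is refused whole. The fingers move at their own pace and stop on an object; the grip force is fixed at half the most. Time passes only in rows, so rows that do not move let the fingers close. It gives the time, the measured TCP pose, the force, the opening and the grip force at its end, in the units of the state.
- manip.get_state(): the state, without advancing time (a new reading comes with each control period).
- imaging.read_camera(name): name is "scene" or "top" or "wrist"; returns a dict with "img" (420x560x3 uint8, blue, green, red), "fx", "fy", "cx", "cy" (pixels), "k1" (the pictures are not rectified: a ray, as slopes to the right and down, at radius r is drawn at 1 + k1 r^2 times it, then the intrinsics apply), "origin" and "orientation" of the camera in the world; the wrist camera has in their place "hand_eye" (4x4, takes a point from camera to tool coordinates, whose origin is the TCP and whose axes are the flange's). Camera axes: x right, y up, looking along -z (the intrinsics and any distortion apply to the point x, -y, -z); pixel columns grow to the right and rows downward; lengths in m; the calibration is good to about 2 mm. A picture is of the moment at which its call begins: read the wrist's pose just before it. There is no depth.
- sign_off(): hands the job in; it is judged then, once.
The state is a dict: "time_s": time; "qpos": joint angles; "dq": joint speeds; "tau": joint torques, N m; "tcp_pos": TCP position; "eef_rot": TCP orientation; "force": force on the tool from outside, world axes, zero at the start; "wrist_torque": the same for the moment, N m; "width": opening from 0.0 (shut) to 1.0 (fully open); "finger_force": force on a finger pad.
Only numpy, scipy, OpenCV 4.12 (cv2) and the standard library are available. Lean on these libraries where they do the work, as an engineer would, in place of code of your own. Each camera call takes 0.05 s, during which the arm holds its last target. There are 200 camera calls.

## Working session

There is one attempt and no reset: what is moved stays moved. The work goes in short steps, Python scripts to look and compute and a tool call to move; the robot and the scene stay as the last step left them, time stands still between calls to the robot, and variables do not carry over. Pictures are saved under pics/ and viewed, at most 10 in all, crops included, and the job is handed in when it is done.

Besides the shell and the picture viewer there is one more tool, called after ">>>" by a JSON object that holds its "api" and its "payload". jog_arm: Moves the arm, as the interface text tells. Its arguments: {"type":"object","properties":{"targets":{"type":"array"}},"required":["targets"]}

```bash
mkdir -p pics; cat > h.py <<'E'
import numpy as np, cv2, pickle
from scipy.spatial.transform import Rotation as R
from station import manip, imaging, sign_off
def rot(q): return R.from_quat([q[1],q[2],q[3],q[0]]).as_matrix()
def shot(name,fn):
    c=imaging.read_camera(name); cv2.imwrite(f'pics/{fn}.png',c['img']); pickle.dump(c,open(f'pics/{fn}.pkl','wb')); return c
def load(fn): return pickle.load(open(f'pics/{fn}.pkl','rb'))
def cast(c,u,v,z):
    K=np.array([[c['fx'],0,c['cx']],[0,c['fy'],c['cy']],[0,0,1.]])
    s=np.array([(u-c['cx'])/c['fx'],(v-c['cy'])/c['fy']]); t=s.copy()
    for _ in range(20): t=s/(1+c['k1']*(t@t))
    d=rot(c['orientation'])@np.array([t[0],-t[1],-1]); o=np.array(c['origin'])
    return o+d*(z-o[2])/d[2]
def proj(c,p):
    q=rot(c['orientation']).T@(np.array(p)-c['origin']); t=np.array([q[0],-q[1]])/-q[2]
    t=t*(1+c['k1']*(t@t)); return t[0]*c['fx']+c['cx'],t[1]*c['fy']+c['cy']
E
python3 - <<'E'
from h import *
for n in('top','scene'):
    c=shot(n,n+'0'); print(n,c['origin'],c['orientation'],c['fx'],c['k1'])
s=manip.get_state(); print({k:s[k] for k in('time_s','tcp_pos','eef_rot','force','width')})
E
```

```text
top [ 0.43008696 -0.04695176  1.2633018 ] [ 0.70673028  0.07304063 -0.06103707 -0.70105053] 516.1140146208066 -0.1651604649179628
scene [1.36363756 0.09007361 0.89327242] [0.58836008 0.23047257 0.27710712 0.72382764] 413.52484554981396 -0.10620996586380851
{'time_s': 0.1, 'tcp_pos': array([0.21591775, 0.45060998, 0.19546015]), 'eef_rot': array([-1.00466225e-04,  2.21576968e-01,  9.75142755e-01, -4.94160762e-04]), 'force': array([-0.76134586, -0.19383462,  0.24790659]), 'width': 1.0002648787641586}
```

View pics/top0.png

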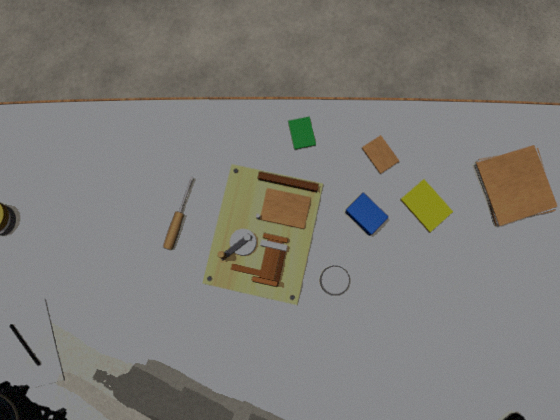

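View pics/scene0.png

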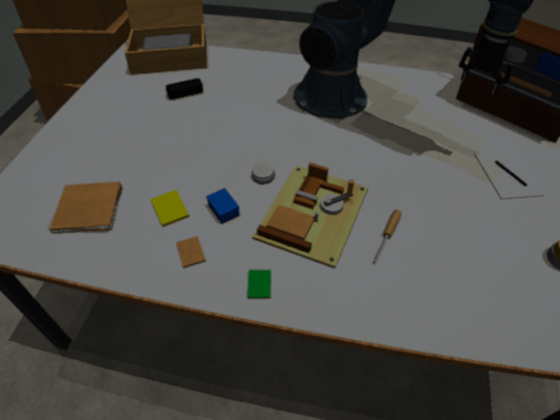

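The top view shows the jig (corners about (232,166), (323,182), (298,304), (205,287)), fence at the top (288,182), cam peg near (224,256), and the push pad near (266,281). The panel candidates are the brown sheet on the jig (287,208), the small brown one (380,154), the brown stack (515,185), the green one (302,133) and the yellow one (427,205). The sheet on the jig, between the slide's head and the fence, fits the description: it is larger than the small brown one. I'll fit the jig frame and confirm in a crop.

```bash
cat > fit.py <<'E'
from h import *
c=load('top0'); img=c['img']; hsv=cv2.cvtColor(img,cv2.COLOR_BGR2HSV)
print('hsv base',hsv[275,225],hsv[190,240],'bench',hsv[300,400])
m=cv2.inRange(hsv,(18,60,100),(35,255,255)); m[:, :195]=0; m[:,335:]=0; m[:150]=0; m[315:]=0
m=cv2.morphologyEx(m,cv2.MORPH_OPEN,np.ones((3,3)))
cn=max(cv2.findContours(m,0,2)[0],key=cv2.contourArea); h=cv2.convexHull(cn)
P=np.array([cast(c,u+0.,v+0.,.012)[:2] for u,v in h[:,0]])
(cx,cy),(w,hh),a=cv2.minAreaRect((P*1000).astype(np.float32)); print((cx,cy),(w,hh),a)
ctr=np.array([cx,cy])/1000
# long side direction, toward fence (approx +world x)
b=cv2.boxPoints(((cx,cy),(w,hh),a)); e=[b[1]-b[0],b[2]-b[1]]; L=max(e,key=np.linalg.norm); L/=np.linalg.norm(L); L*=np.sign(L[0])
th=np.arctan2(L[1],L[0]); 
Rj=np.array([[np.cos(th),-np.sin(th)],[np.sin(th),np.cos(th)]])
o=ctr-Rj@np.array([.0375,.0325]); print('th',th,'origin',o)
np.savez('jig.npz',th=th,o=o)
J=lambda x,y:np.r_[o+Rj@np.array([x,y])]
big=cv2.resize(img[155:315,190:340],None,fx=4,fy=3.7 if 0 else 3.7,interpolation=cv2.INTER_CUBIC)
big=cv2.resize(img[155:315,190:345],None,fx=3.7,fy=3.7,interpolation=cv2.INTER_CUBIC)
for x,y,z in[(163,0,38),(163,75,38),(163,-75,38),(71,52.5,46),(15,65,46),(190,150,12),(190,-85,12),(-115,-85,12),(-115,150,12),(4,32,37),(18,-32,37),(-85,30,72),(-85,-30,72)]:
    u,v=proj(c,np.r_[J(x/1e3,y/1e3),z/1e3]); cv2.circle(big,(int((u-190+.5)*3.7),int((v-155+.5)*3.7)),2,(255,0,255),-1)
cv2.imwrite('pics/crop1.png',big)
E
python3 fit.py
```

```text
hsv base [ 25  99 134] [ 33  87 138] bench [ 75   4 141]
(593.8079223632812, 25.164627075195312) (234.3053436279297, 303.2254333496094) 78.0244369506836
th -0.20901299 origin [0.55038049 0.00115299]
```

View pics/crop1.png

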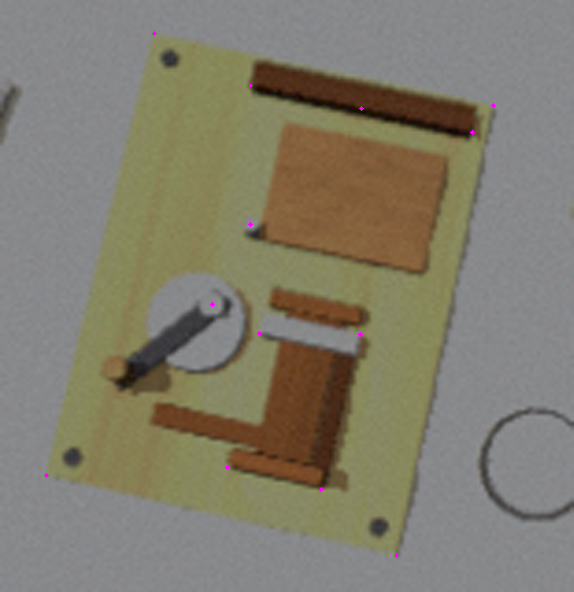

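The crop shows the projected jig frame landing on the base corners, fence, pin, pivot and strap to within about 2 mm. The brown panel (355,197) lies on the jig between head and fence, so it's the one meant. The peg top is at (117,367), and the pad's rear edge is near (278,477), so travel is about 0.

>>> {"api": "jog_arm", "payload": {"targets": [0, 0, 1, 0, 0, 0, -1, 0, 0, 1, 0, 0, 0, -1, 0, 0, 0, 0, 0, 0, -1]}}

```text
time_s: 0.4
tcp_pos: [0.2159, 0.4507, 0.1957]
eef_rot: [-0.0, 0.299, 0.954, -0.0]
force: [-0.3, 0.5, 0.1]
width: 0.516
finger_force: 0.0
```

```bash
cat >> h.py <<'E'
def jig():
    d=np.load('jig.npz'); th=float(d['th']); Rj=np.array([[np.cos(th),-np.sin(th)],[np.sin(th),np.cos(th)]]); return th,Rj,d['o']
def st():
    th,Rj,o=jig(); s=manip.get_state(); M=rot(s['eef_rot']); p=s['tcp_pos']
    print('t',round(s['time_s'],2),'tcp',np.round(p,4),'jig',np.round(Rj.T@(p[:2]-o)*1e3,1),'yaw_x deg',round(np.degrees(np.arctan2(M[1,0],M[0,0])),1),'tilt',np.round(M[:2,2],3),'F',np.round(s['force'],1),'q',np.round(s['qpos'],3),'w',round(s['width'],2))
    return s,M,Rj,o,th
def go(jx,jy,z,yaw):
    "print tool-frame shift (mm) and turn (deg about tool z) to a jig xy (mm), z (m), world yaw of tool x (deg)"
    s,M,Rj,o,th=st(); t=np.r_[o+Rj@np.array([jx,jy])/1e3,z]
    y=np.degrees(np.arctan2(M[1,0],M[0,0])); print('shift mm',np.round(M.T@(t-s['tcp_pos'])*1e3,1),'turn z deg',round(-((yaw-y+180)%360-180),1))
E
python3 - <<'E'
from h import *
st(); th,Rj,o=jig(); c=load('top0')
p=cast(c,190+117/3.7-.5,155+367/3.7-.5,.09)[:2]; q=Rj.T@(p-o)*1e3; d=q-[15,65]
print('peg jig',q,'r',np.hypot(*d),'a',np.arctan2(d[1],d[0]))
p=cast(c,190+278/3.7-.5,155+477/3.7-.5,.072)[:2];print('pad',Rj.T@(p-o)*1e3)
E
```

```text
t 0.4 tcp [0.2159 0.4507 0.1957] jig [-420.5  370.4] yaw_x deg 145.1 tilt [-0.    -0.001] F [-0.3  0.5  0.1] q [ 1.124  0.213 -0.035  1.324  0.     1.732] w 0.52
peg jig [-40.01213407 108.94144197] r 70.40728099034247 a 2.4676088239378138
pad [-83.59748867  -2.16904044]
```

>>> {"api": "jog_arm", "payload": {"targets": [0, 0, -1, 0, 0, 0, -1, 0, 0, -1, 0, 0, 0, -1, 0, 0, -1, 0, 0, 0, -1, 0, 0, -1, 0, 0, 0, -1, 0, 0, -1, 0, 0, 0, -1, 0, 0, -1, 0, 0, 0, -1, 0, 0, -1, 0, 0, 0, -1, 0, 0, -1, 0, 0, 0, -1, 0, 0, -1, 0, 0, 0, -1, 0, 0, -1, 0, 0, 0, -1, 0, 0, -1, 0, 0, 0, -1, 0, 0, -1, 0, 0, 0, -1, 0, 0, -1, 0, 0, 0, -1, 0, 0, -1, 0, 0, 0, -1, 0, 0, -1, 0, 0, 0, -1, 0, 0, -1, 0, 0, 0, -1, 0, 0, 0, 0, 0, 0, -1]}}

```text
time_s: 2.1
tcp_pos: [0.216, 0.4508, 0.1957]
eef_rot: [-0.0, -0.332, 0.943, -0.0]
force: [-0.1, -0.5, 0.5]
width: 0.001
finger_force: 0.0
```

```bash
python3 -c "
from h import *
go(-66,79,.15,218)"
```

```text
t 2.1 tcp [0.216  0.4508 0.1957] jig [-420.4  370.5] yaw_x deg -141.2 tilt [-0. -0.] F [-0.1 -0.5  0.5] q [ 1.124  0.213 -0.035  1.323  0.     0.447] w 0.0
shift mm [   1.5 -458.9   45.8] turn z deg 0.8
```

>>> {"api": "jog_arm", "payload": {"targets": [0, 0, 0, 0, -0.4, 0, -1, 0, 0, 0, 0, -0.7, 0, -1, 0, 0, 0, 0, -0.7, 0, -1, 0, 0, 0, 0, -0.7, 0, -1, 0, 0, 0, 0, -0.7, 0, -1, 0, 0, 0, 0, -0.7, 0, -1, 0, 0, 0, 0, -0.7, 0, -1, 0, 0, 0, 0, -0.7, 0, -1, 0, 0, 0, 0, -0.7, 0, -1, 0, 0, 0, 0, -0.7, 0, -1, 0, 0, 0, 0, -0.7, 0.2, -1, 0, 0, 0, 0, -0.7, 0.2, -1, 0, 0, 0, 0, -0.7, 0.2, -1, 0, 0, 0, 0, -0.38, 0.2, -1, 0, 0, 0, 0, 0, 0.1, -1, 0, 0, 0, 0, 0, 0, -1, 0, 0, 0, 0, 0, 0, -1]}}

```text
time_s: 3.8
tcp_pos: [0.5018, 0.0927, 0.1512]
eef_rot: [-0.0, -0.33, 0.944, 0.0]
force: [0.3, -0.4, -0.1]
width: 0.002
finger_force: 0.0
```

```bash
python3 -c "
from h import *
go(-66,79,.055,218)"
```

```text
t 3.8 tcp [0.5018 0.0927 0.1512] jig [-66.5  79.5] yaw_x deg -141.4 tilt [-0.  0.] F [ 0.3 -0.4 -0.1] q [ 0.183  0.246 -0.105  1.22   0.    -0.491] w 0.0
shift mm [ 0.  -0.7 96.2] turn z deg 0.6
```

>>> {"api": "jog_arm", "payload": {"targets": [0, 0, 0, 0, 0, 0.4, -1, 0, 0, 0, 0, 0, 0.4, -1, 0, 0, 0, 0, 0, 0.4, -1, 0, 0, 0, 0, 0, 0.4, -1, 0, 0, 0, 0, 0, 0.32, -1, 0, 0, 0, 0, 0, 0, -1, 0, 0, 0, 0, 0, 0, -1]}}

```text
time_s: 4.5
tcp_pos: [0.5022, 0.0926, 0.0558]
eef_rot: [0.0, -0.331, 0.944, -0.0]
force: [-0.1, -0.2, -0.5]
width: 0.001
finger_force: 0.0
```

```bash
python3 -c "
from h import *
st(); c=shot('scene','scene1'); cv2.imwrite('pics/crop2.png',cv2.resize(c['img'][140:270,240:400],None,fx=4,fy=4,interpolation=cv2.INTER_CUBIC))"
```

```text
t 4.5 tcp [0.5022 0.0926 0.0558] jig [-66.1  79.5] yaw_x deg -141.4 tilt [0. 0.] F [-0.1 -0.2 -0.5] q [ 0.182  0.304 -0.278  0.988  0.    -0.492] w 0.0
```

View pics/crop2.png

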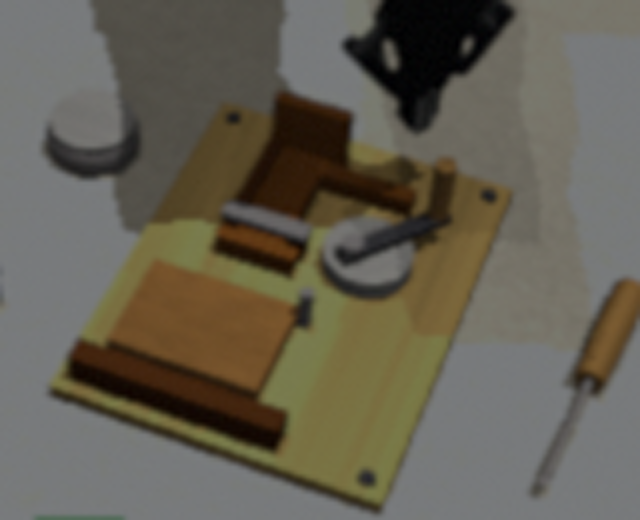

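The picture shows the shut fingertips (418,110) behind the peg (440,185), clear of the lug and the pad. Next: approach, then follow the arc.

>>> {"api": "jog_arm", "payload": {"targets": [0, 0, 0, -0.1, 0, 0, -1, 0, 0, 0, -0.1, 0, 0, -1, 0, 0, 0, -0.1, 0, 0, -1, 0, 0, 0, -0.1, 0, 0, -1, 0, 0, 0.5, -0.058, 0.014, 0, -1, 0, 0, 0.5, -0.058, 0.014, 0, -1, 0, 0, 0.5, -0.058, 0.014, 0, -1, 0, 0, 0.5, -0.058, 0.014, 0, -1, 0, 0, 0.5, -0.058, 0.014, 0, -1, 0, 0, 0.5, -0.058, 0.014, 0, -1, 0, 0, 0.5, -0.058, 0.014, 0, -1, 0, 0, 0.5, -0.058, 0.014, 0, -1]}}

```text
time_s: 5.75
tcp_pos: [0.5352, 0.1214, 0.0549]
eef_rot: [-0.0, -0.175, 0.985, 0.0]
force: [0.2, -0.1, -1.0]
width: -0.003
finger_force: 0.0
```

```bash
cat >> h.py <<'E'
def arc():
    s,M,Rj,o,th=st(); v=(Rj.T@(s['tcp_pos'][:2]-o)*1e3-[15,65]); x=Rj.T@M[:2,0]; y=Rj.T@M[:2,1]
    print('C->tcp in tool x,y',np.round([v@x,v@y],1),'a implied by yaw',round((np.arctan2(y[1],y[0])),3),'F tool',np.round(M.T@s['force'],1))
E
python3 -c "
from h import *
arc()"
```

```text
t 5.75 tcp [0.5352 0.1214 0.0549] jig [-39.8 114.4] yaw_x deg -159.9 tilt [-0. -0.] F [ 0.2 -0.1 -1. ] q [ 0.223  0.378 -0.174  1.019  0.    -0.129] w -0.0
C->tcp in tool x,y [20.1 71. ] a implied by yaw 2.131 F tool [-0.2 -0.2  1. ]
```

```bash
python3 -c "
from h import *
c=shot('scene','scene2'); a=cv2.resize(c['img'][130:250,290:400],None,fx=4,fy=4,interpolation=cv2.INTER_CUBIC)
c=shot('top','top2'); b=cv2.resize(c['img'][215:335,180:260],None,fx=4,fy=4,interpolation=cv2.INTER_CUBIC)
cv2.imwrite('pics/crop3.png',np.hstack([a,b]))"
```

```text
(no output)
```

View pics/crop3.png

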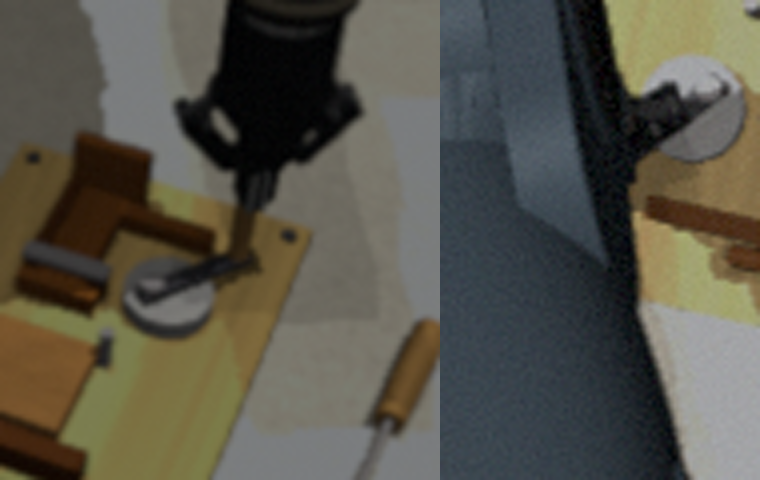

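```bash
python3 -c "
from h import *
th,Rj,o=jig(); c=load('scene2')
f=lambda p:[round(((u-290+.5)*4)) if i==0 else round((u-130+.5)*4) for i,u in enumerate(proj(c,p))]
print('tcp',f([.5352,.1214,.0549]))
for a in (2.5,2.45,2.3,2.13,2.0):
  for z in(.09,.039): print(a,z,f(np.r_[o+Rj@np.array([.015+.072*np.cos(a),.065+.072*np.sin(a)]),z]))
print('piv',f(np.r_[o+Rj@np.array([.015,.065]),.046]),'pin',f(np.r_[o+Rj@np.array([.071,.0525]),.046]))"
```

```text
tcp [249, 240]
2.5 0.09 [247, 199]
2.5 0.039 [238, 250]
2.45 0.09 [250, 202]
2.45 0.039 [241, 253]
2.3 0.09 [258, 213]
2.3 0.039 [248, 263]
2.13 0.09 [264, 225]
2.13 0.039 [254, 276]
2.0 0.09 [267, 235]
2.0 0.039 [257, 286]
piv [156, 280] pin [110, 330]
```

```bash
python3 -c "
from h import *
c=load('scene1')
for z in(.0558,.075,.1): print([round(4*(a-b+.5)) for a,b in zip(proj(c,[.5022,.0926,z]),(240,140))])
c=imaging.read_camera('wrist'); print(np.round(c['hand_eye'],3)); cv2.imwrite('pics/w1.png',c['img'])"
```

```text
[413, 161]
[416, 141]
[420, 116]
[[-0.001  0.966  0.259  0.066]
 [ 1.     0.001 -0.     0.   ]
 [-0.     0.259 -0.966 -0.178]
 [ 0.     0.     0.     1.   ]]
```

View pics/w1.png

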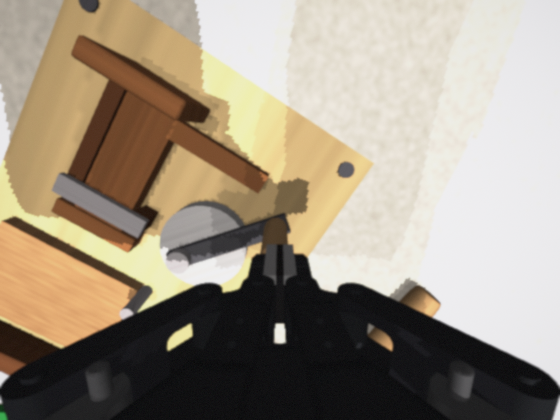

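```bash
cat >> h.py <<'E'
def wrist(fn):
    s=manip.get_state(); c=imaging.read_camera('wrist'); H=np.array(c['hand_eye']); M=rot(s['eef_rot'])
    c['origin']=s['tcp_pos']+M@H[:3,3]; q=R.from_matrix(M@H[:3,:3]).as_quat(); c['orientation']=[q[3],*q[:3]]
    cv2.imwrite(f'pics/{fn}.png',c['img']); pickle.dump(c,open(f'pics/{fn}.pkl','wb')); return c
E
python3 -c "
from h import *
c=wrist('w2'); th,Rj,o=jig(); print(c['fx'],c['origin'])
for n,x,y,z in [('pin',71,52.5,46),('piv',15,65,46),('padL',-85,30,72),('padR',-85,-30,72),('pegtop',-41,110,90),('pegbase',-41,110,39),('strap',18,32,37),('strap',4,-32,37)]: print(n,np.round(proj(c,np.r_[o+Rj@np.array([x,y])/1e3,z/1e3])))
s=manip.get_state(); M=rot(s['eef_rot'])
for d in(0,-.03,-.04): print('tcp',d,np.round(proj(c,s['tcp_pos']+M@[0,0,d])), np.round(proj(c,s['tcp_pos']+M@[0,.011,d])))"
```

```text
294.37276034131 [0.47351161 0.09857695 0.23318707]
pin [126. 312.]
piv [176. 260.]
padL [187.  96.]
padR [77. 26.]
pegtop [273. 255.]
pegbase [275. 225.]
strap [137. 235.]
strap [ 58. 170.]
tcp 0 [279. 237.] [296. 237.]
tcp -0.03 [279. 256.] [299. 256.]
tcp -0.04 [279. 264.] [301. 264.]
```

The wrist view shows the peg unmoved at (275,235) and the tips (280,245) over it. The tips actually end about 35–40 mm short of the stated TCP: three views agree, and so does the zero force. The fingers passed just over the peg, so I'll back off and go lower, checking the force in steps.

>>> {"api": "jog_arm", "payload": {"targets": [0, 0, 0, 0, 0, -0.3, -1, 0, 0, 0, 0, 0, -0.5, -1, 0, 0, 0, 0, 0, 0, -1, 0, 0, -1, 0, 0, 0, -1, 0, 0, -1, 0, 0, 0, -1, 0, 0, -1, 0, 0, 0, -1, 0, 0, -1, 0, 0, 0, -1, 0, 0, 0, 0.4, 0, 0, -1, 0, 0, 0, 0.4, 0, 0, -1, 0, 0, 0, 0, 0, 0, -1, 0, 0, 0, 0, 0, 0, -1]}}

```text
time_s: 7.05
tcp_pos: [0.5037, 0.0961, 0.0948]
eef_rot: [0.0, -0.33, 0.944, 0.0]
force: [1.0, 0.2, -0.3]
width: -0.002
finger_force: 0.0
```

```bash
python3 -c "
from h import *
go(-66,79,.035,218)
c=shot('scene','scene3'); cv2.imwrite('pics/crop4.png',cv2.resize(c['img'][100:220,290:400],None,fx=5,fy=5,interpolation=cv2.INTER_CUBIC))
p=manip.get_state()['tcp_pos']
for d in(0,.02,.03,.04,.05): print(d,[round(5*(a-b+.5)) for a,b in zip(proj(c,p+[0,0,d]),(290,100))])"
```

```text
t 7.05 tcp [0.5037 0.0961 0.0948] jig [-65.3  83.2] yaw_x deg -141.4 tilt [0. 0.] F [ 1.   0.2 -0.3] q [ 0.188  0.28  -0.206  1.084  0.    -0.485] w -0.0
shift mm [ 3.7 -2.1 59.8] turn z deg 0.6
0 [280, 355]
0.02 [284, 328]
0.03 [287, 315]
0.04 [289, 302]
0.05 [291, 288]
```

View pics/crop4.png

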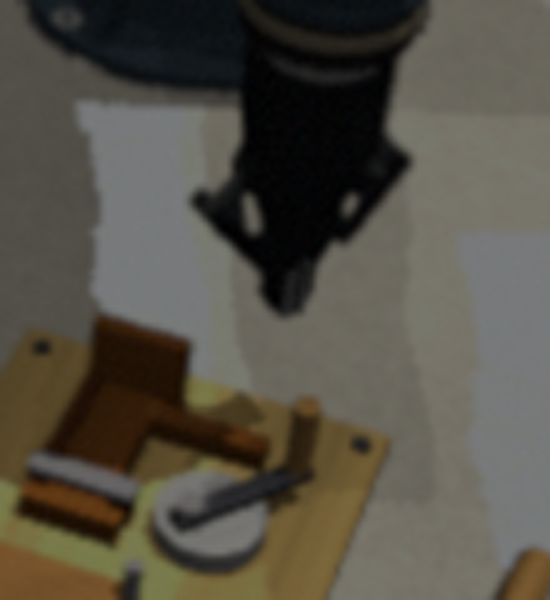

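The tips end at (285,310) in the crop, where the TCP would be at (280,355), so they are about 36 mm short. That puts the target TCP at z ≈ 0.016.

>>> {"api": "jog_arm", "payload": {"targets": [0, 0, 0, 0.07, -0.04, 0.4, -1, 0, 0, 0, 0, 0, 0.4, -1, 0, 0, 0, 0, 0, 0.3, -1, 0, 0, 0, 0, 0, 0, -1, 0, 0, 0, 0, 0, 0.1, -1, 0, 0, 0, 0, 0, 0.1, -1, 0, 0, 0, 0, 0, 0.1, -1, 0, 0, 0, 0, 0, 0, -1]}}

```text
time_s: 7.9
tcp_pos: [0.502, 0.0924, 0.0245]
eef_rot: [-0.0, -0.33, 0.944, 0.0]
force: [-0.2, -1.1, -0.2]
width: 0.0
finger_force: 0.0
```

>>> {"api": "jog_arm", "payload": {"targets": [0, 0, 0, 0, 0, 0.08, -1, 0, 0, 0, 0, 0, 0.08, -1, 0, 0, 0, -0.1, 0, 0, -1, 0, 0, 0, -0.1, 0, 0, -1, 0, 0, 0, -0.1, 0, 0, -1, 0, 0, 0, -0.1, 0, 0, -1, 0, 0, 0.5, -0.058, 0.014, 0, -1, 0, 0, 0.5, -0.058, 0.014, 0, -1, 0, 0, 0.5, -0.058, 0.014, 0, -1, 0, 0, 0.5, -0.058, 0.014, 0, -1]}}

```text
time_s: 8.9
tcp_pos: [0.5253, 0.1139, 0.0169]
eef_rot: [-0.001, -0.253, 0.967, -0.0]
force: [-5.2, -2.1, 3.9]
width: -0.001
finger_force: 2.7
```

```bash
python3 -c "
from h import *
arc()"
```

```text
t 8.9 tcp [0.5253 0.1139 0.0169] jig [-47.9 105.1] yaw_x deg -150.7 tilt [-0.001 -0.   ] F [-5.2 -2.1  3.9] q [ 0.214  0.391 -0.26   0.921 -0.    -0.298] w -0.0
C->tcp in tool x,y [20.9 71.6] a implied by yaw 2.291 F tool [ 5.5  0.7 -3.9]
```

Contact at about 5.5 N, as expected. Continuing along the arc.

>>> {"api": "jog_arm", "payload": {"targets": [0, 0, 0.5, -0.058, 0.014, 0, -1, 0, 0, 0.5, -0.058, 0.014, 0, -1, 0, 0, 0.5, -0.058, 0.014, 0, -1, 0, 0, 0.5, -0.058, 0.014, 0, -1, 0, 0, 0.5, -0.058, 0.014, 0, -1, 0, 0, 0.5, -0.058, 0.014, 0, -1, 0, 0, 0.5, -0.058, 0.014, 0, -1, 0, 0, 0.5, -0.058, 0.014, 0, -1, 0, 0, 0.5, -0.058, 0.014, 0, -1, 0, 0, 0.5, -0.058, 0.014, 0, -1, 0, 0, 0.5, -0.058, 0.014, 0, -1, 0, 0, 0.5, -0.058, 0.014, 0, -1, 0, 0, 0.5, -0.058, 0.014, 0, -1, 0, 0, 0.5, -0.058, 0.014, 0, -1, 0, 0, 0.5, -0.058, 0.014, 0, -1, 0, 0, 0.5, -0.058, 0.014, 0, -1]}}

```text
time_s: 10.5
tcp_pos: [0.5673, 0.1351, 0.0166]
eef_rot: [-0.001, 0.064, 0.998, 0.0]
force: [-5.8, 4.1, 0.9]
width: -0.002
finger_force: 2.9
```

```bash
python3 -c "
from h import *
arc(); wrist('w3')"
```

```text
t 10.5 tcp [0.5673 0.1351 0.0166] jig [-11.2 134.6] yaw_x deg 172.7 tilt [-0.002  0.001] F [-5.8  4.1  0.9] q [ 0.233  0.476 -0.127  0.969  0.001  0.361] w -0.0
C->tcp in tool x,y [20.5 71.5] a implied by yaw 1.652 F tool [ 6.2  3.4 -0.9]
```

View pics/w3.png

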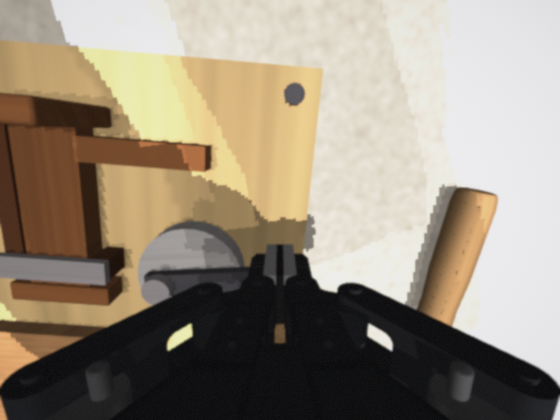

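The wrist view shows the arm (200,270) now pointing to the jig's left, with the fingers behind the peg. Continuing.

>>> {"api": "jog_arm", "payload": {"targets": [0, 0, 0.5, -0.058, 0.014, 0, -1, 0, 0, 0.5, -0.058, 0.014, 0, -1, 0, 0, 0.5, -0.058, 0.014, 0, -1, 0, 0, 0.5, -0.058, 0.014, 0, -1, 0, 0, 0.5, -0.058, 0.014, 0, -1, 0, 0, 0.5, -0.058, 0.014, 0, -1, 0, 0, 0.5, -0.058, 0.014, 0, -1, 0, 0, 0.5, -0.058, 0.014, 0, -1, 0, 0, 0.5, -0.058, 0.014, 0, -1, 0, 0, 0.5, -0.058, 0.014, 0, -1, 0, 0, 0.5, -0.058, 0.014, 0, -1, 0, 0, 0.5, -0.058, 0.014, 0, -1, 0, 0, 0.5, -0.058, 0.014, 0, -1, 0, 0, 0.5, -0.058, 0.014, 0, -1, 0, 0, 0.5, -0.058, 0.014, 0, -1, 0, 0, 0.5, -0.058, 0.014, 0, -1, 0, 0, 0.5, -0.058, 0.014, 0, -1, 0, 0, 0.5, -0.058, 0.014, 0, -1, 0, 0, 0.5, -0.058, 0.014, 0, -1, 0, 0, 0.5, -0.058, 0.014, 0, -1]}}

```text
time_s: 12.55
tcp_pos: [0.6242, 0.12, 0.0169]
eef_rot: [-0.0, 0.447, 0.894, 0.001]
force: [-0.2, 6.9, -0.7]
width: -0.001
finger_force: 2.8
```

```bash
python3 -c "
from h import *
arc()"
```

```text
t 12.55 tcp [0.6242 0.12   0.0169] jig [ 47.6 131.6] yaw_x deg 126.9 tilt [0.    0.002] F [-0.2  6.9 -0.7] q [0.189 0.574 0.037 1.034 0.002 1.117] w -0.0
C->tcp in tool x,y [19.3 71.6] a implied by yaw 0.852 F tool [5.7 3.9 0.7]
```

>>> {"api": "jog_arm", "payload": {"targets": [0, 0, 0.5, -0.058, 0.014, 0, -1, 0, 0, 0.5, -0.058, 0.014, 0, -1, 0, 0, 0.5, -0.058, 0.014, 0, -1, 0, 0, 0.5, -0.058, 0.014, 0, -1, 0, 0, 0.5, -0.058, 0.014, 0, -1, 0, 0, 0.5, -0.058, 0.014, 0, -1, 0, 0, 0.5, -0.058, 0.014, 0, -1, 0, 0, 0.5, -0.058, 0.014, 0, -1, 0, 0, 0.5, -0.058, 0.014, 0, -1, 0, 0, 0.5, -0.058, 0.014, 0, -1, 0, 0, 0.5, -0.058, 0.014, 0, -1, 0, 0, 0.5, -0.058, 0.014, 0, -1, 0, 0, 0.5, -0.058, 0.014, 0, -1, 0, 0, 0.5, -0.058, 0.014, 0, -1, 0, 0, 0.5, -0.058, 0.014, 0, -1, 0, 0, 0.5, -0.058, 0.014, 0, -1, 0, 0, 0.5, -0.058, 0.014, 0, -1, 0, 0, 0.5, -0.058, 0.014, 0, -1]}}

```text
time_s: 14.35
tcp_pos: [0.6515, 0.0746, 0.0169]
eef_rot: [-0.0, 0.734, 0.679, 0.001]
force: [0.9, 5.0, -0.6]
width: 0.0
finger_force: 2.6
```

```bash
python3 -c "
from h import *
arc()"
```

```text
t 14.35 tcp [0.6515 0.0746 0.0169] jig [83.7 92.9] yaw_x deg 85.6 tilt [0.    0.001] F [ 0.9  5.  -0.6] q [1.130e-01 6.130e-01 1.050e-01 1.062e+00 1.000e-03 1.761e+00] w 0.0
C->tcp in tool x,y [18.6 71.7] a implied by yaw 0.132 F tool [5.1 0.5 0.6]
```

Slow finish: small steps onto the stop, watching the force.

>>> {"api": "jog_arm", "payload": {"targets": [0, 0, 0.5, -0.058, 0.014, 0, -1, 0, 0, 0.5, -0.058, 0.014, 0, -1, 0, 0, 0, -0.03, 0, 0, -1, 0, 0, 0, -0.03, 0, 0, -1, 0, 0, 0, 0, 0, 0, -1]}}

```text
time_s: 14.85
tcp_pos: [0.652, 0.0662, 0.017]
eef_rot: [-0.001, 0.759, 0.651, 0.001]
force: [2.8, 9.3, -3.1]
width: 0.002
finger_force: 4.7
```

```bash
python3 -c "
from h import *
arc()"
```

```text
t 14.85 tcp [0.652  0.0662 0.017 ] jig [85.9 84.7] yaw_x deg 81.2 tilt [0.001 0.002] F [ 2.8  9.3 -3.1] q [0.1   0.612 0.103 1.061 0.002 1.825] w 0.0
C->tcp in tool x,y [15.8 71.9] a implied by yaw 0.055 F tool [9.6 1.4 3.1]
```

>>> {"api": "jog_arm", "payload": {"targets": [0, 0, 0, -0.03, 0, 0, -1, 0, 0, 0, -0.03, 0, 0, -1, 0, 0, 0, 0, 0, 0, -1]}}

```text
time_s: 15.15
tcp_pos: [0.6518, 0.0658, 0.017]
eef_rot: [-0.002, 0.759, 0.651, 0.003]
force: [6.1, 26.3, -4.0]
width: -0.003
finger_force: 13.2
```

```bash
python3 -c "
from h import *
arc()"
```

```text
t 15.15 tcp [0.6518 0.0658 0.017 ] jig [85.8 84.3] yaw_x deg 81.3 tilt [0.001 0.006] F [ 6.1 26.3 -4. ] q [0.097 0.611 0.101 1.059 0.006 1.821] w -0.0
C->tcp in tool x,y [15.2 71.8] a implied by yaw 0.057 F tool [26.9  2.   4.1]
```

The cam is on its stop (force climbed to 27 N with no further motion). Backing off and up, then turning for the pad.

>>> {"api": "jog_arm", "payload": {"targets": [0, 0, 0, 0.1, 0, 0, -1, 0, 0, 0, 0.3, 0, 0, -1, 0, 0, 0, 0.1, 0, -0.5, -1, 0, 0, 0, 0, 0, -0.8, -1, 0, 0, 0, 0, 0, -0.8, -1, 0, 0, -1, 0, 0, -0.3, -1, 0, 0, -1, 0, 0, 0, -1, 0, 0, -1, 0, 0, 0, -1, 0, 0, -1, 0, 0, 0, -1, 0, 0, -1, 0, 0, 0, -1, 0, 0, -1, 0, 0, 0, -1, 0, 0, -1, 0, 0, 0, -1, 0, 0, -1, 0, 0, 0, -1, 0, 0, -1, 0, 0, 0, -1, 0, 0, -1, 0, 0, 0, -1, 0, 0, -1, 0, 0, 0, -1, 0, 0, -1, 0, 0, 0, -1, 0, 0, 0, 0, 0, 0, -1]}}

```text
time_s: 16.95
tcp_pos: [0.6548, 0.0871, 0.1368]
eef_rot: [-0.0, 0.373, 0.928, -0.0]
force: [-0.0, 0.2, 0.4]
width: -0.001
finger_force: 0.0
```

```bash
python3 -c "
from h import *
go(-124,0,.12,168)"
```

```text
t 16.95 tcp [0.6548 0.0871 0.1368] jig [ 84.3 105.7] yaw_x deg 136.2 tilt [-0. -0.] F [-0.   0.2  0.4] q [ 0.132  0.571  0.342  1.342 -0.     0.897] w -0.0
shift mm [ 121.2 -199.7   16.9] turn z deg -31.8
```

>>> {"api": "jog_arm", "payload": {"targets": [0, 0, -1, 0, 0, 0, -1, 0, 0, -1, 0, 0, 0, -1, 0, 0, -1, 0, 0, 0, -1, 0, 0, -1, 0, 0, 0, -1, 0, 0, -1, 0, 0, 0, -1, 0, 0, -1, 0, 0, 0, -1, 0, 0, -1, 0, 0, 0, -1, 0, 0, 0, 0, 0, 0, -1, 0, 0, 0, 0.52, -0.264, 0, -1, 0, 0, 0, 0.52, -0.264, 0, -1, 0, 0, 0, 0.52, -0.264, 0, -1, 0, 0, 0, 0.52, -0.264, 0, -1, 0, 0, 0, 0.52, -0.264, 0, -1, 0, 0, 0, 0.52, -0.264, 0, -1, 0, 0, 0, 0.52, -0.264, 0, -1, 0, 0, 0, 0.52, -0.264, 0, -1, 0, 0, 0, 0, 0, 0, -1]}}

```text
time_s: 18.65
tcp_pos: [0.4269, 0.0254, 0.1373]
eef_rot: [-0.0, 0.106, 0.994, -0.0]
force: [2.2, 0.1, -0.2]
width: 0.001
finger_force: 0.0
```

```bash
python3 -c "
from h import *
go(-124,0,.012,168)
c=wrist('w4'); top=shot('top','top4'); s=shot('scene','scene4')
cv2.imwrite('pics/crop5.png',np.hstack([c['img'][:,:400],cv2.resize(s['img'][140:265,245:365],(400,420),interpolation=cv2.INTER_CUBIC)]))"
```

```text
t 18.65 tcp [0.4269 0.0254 0.1373] jig [-125.9   -1.9] yaw_x deg 167.9 tilt [-0. -0.] F [ 2.2  0.1 -0.2] q [ 0.06   0.086 -0.334  1.151 -0.     0.271] w 0.0
shift mm [ -1.9   2.  125.3] turn z deg -0.1
```

View pics/crop5.png

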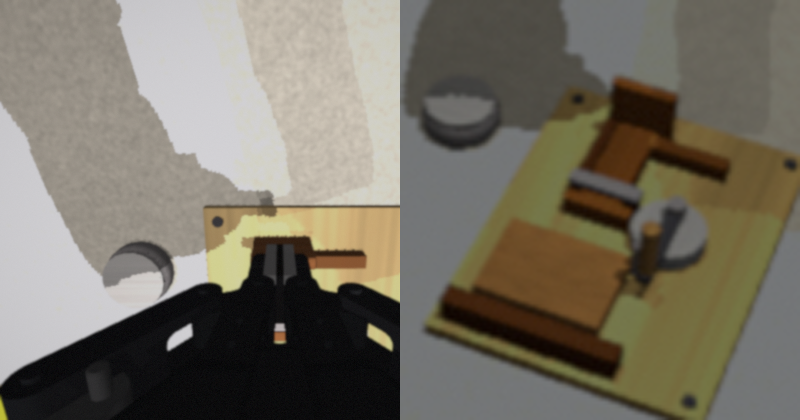

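The right-hand picture shows the cam's arm pointing at the fence, with the peg by the pin (650,250). The tool is straight behind the pad. Next: descend, then approach.

>>> {"api": "jog_arm", "payload": {"targets": [0, 0, 0, 0, 0.04, 0.5, -1, 0, 0, 0, 0, 0, 0.5, -1, 0, 0, 0, 0, 0, 0.5, -1, 0, 0, 0, 0, 0, 0.5, -1, 0, 0, 0, 0, 0, 0.3, -1, 0, 0, 0, 0, 0, 0.2, -1, 0, 0, 0, 0, 0, 0, -1, 0, 0, 0, -0.1, 0, 0, -1, 0, 0, 0, -0.1, 0, 0, -1, 0, 0, 0, -0.1, 0, 0, -1, 0, 0, 0, -0.1, 0, 0, -1, 0, 0, 0, -0.1, 0, 0, -1, 0, 0, 0, -0.05, 0, 0, -1, 0, 0, 0, -0.05, 0, 0, -1, 0, 0, 0, -0.05, 0, 0, -1, 0, 0, 0, -0.05, 0, 0, -1]}}

```text
time_s: 20.4
tcp_pos: [0.4639, 0.0207, 0.0118]
eef_rot: [-0.0, 0.103, 0.995, -0.0]
force: [-2.3, 2.0, 0.7]
width: -0.002
finger_force: 1.6
```

```bash
python3 -c "
from h import *
st()"
```

```text
t 20.4 tcp [0.4639 0.0207 0.0118] jig [-88.7   1.1] yaw_x deg 168.2 tilt [-0.001  0.   ] F [-2.3  2.   0.7] q [ 0.044  0.262 -0.461  0.848  0.     0.251] w -0.0
```

>>> {"api": "jog_arm", "payload": {"targets": [0, 0, 0, -0.05, 0, 0, -1, 0, 0, 0, -0.05, 0, 0, -1, 0, 0, 0, -0.05, 0, 0, -1, 0, 0, 0, -0.05, 0, 0, -1, 0, 0, 0, -0.05, 0, 0, -1, 0, 0, 0, -0.05, 0, 0, -1, 0, 0, 0, -0.05, 0, 0, -1, 0, 0, 0, -0.05, 0, 0, -1, 0, 0, 0, -0.05, 0, 0, -1, 0, 0, 0, -0.05, 0, 0, -1, 0, 0, 0, -0.05, 0, 0, -1, 0, 0, 0, -0.05, 0, 0, -1, 0, 0, 0, -0.05, 0, 0, -1]}}

```text
time_s: 21.7
tcp_pos: [0.496, 0.0139, 0.0118]
eef_rot: [-0.0, 0.103, 0.995, -0.0]
force: [-3.8, -1.5, -1.0]
width: -0.001
finger_force: 2.0
```

```bash
python3 -c "
from h import *
st()"
```

```text
t 21.7 tcp [0.496  0.0139 0.0118] jig [-55.8   1.2] yaw_x deg 168.2 tilt [-0. -0.] F [-3.8 -1.5 -1. ] q [ 0.028  0.32  -0.379  0.872 -0.     0.235] w -0.0
```

>>> {"api": "jog_arm", "payload": {"targets": [0, 0, 0, -0.03, 0, 0, -1, 0, 0, 0, -0.03, 0, 0, -1, 0, 0, 0, -0.03, 0, 0, -1, 0, 0, 0, -0.03, 0, 0, -1, 0, 0, 0, 0, 0, 0, -1]}}

```text
time_s: 22.2
tcp_pos: [0.5021, 0.0128, 0.0119]
eef_rot: [0.0, 0.103, 0.995, 0.0]
force: [-2.7, -0.9, -1.1]
width: 0.002
finger_force: 1.1
```

```bash
python3 -c "
from h import *
st()"
```

```text
t 22.2 tcp [0.5021 0.0128 0.0119] jig [-49.6   1.3] yaw_x deg 168.1 tilt [0. 0.] F [-2.7 -0.9 -1.1] q [ 0.025  0.33  -0.364  0.876  0.     0.232] w 0.0
```

Still only friction. Small steps until it stops.

>>> {"api": "jog_arm", "payload": {"targets": [0, 0, 0, -0.03, 0, 0, -1, 0, 0, 0, -0.03, 0, 0, -1, 0, 0, 0, 0, 0, 0, -1]}}

```text
time_s: 22.5
tcp_pos: [0.5051, 0.0121, 0.012]
eef_rot: [0.0, 0.103, 0.995, 0.0]
force: [-2.4, -1.1, -1.5]
width: -0.003
finger_force: 1.0
```

```bash
python3 -c "
from h import *
st()"
```

```text
t 22.5 tcp [0.5051 0.0121 0.012 ] jig [-46.6   1.4] yaw_x deg 168.1 tilt [0. 0.] F [-2.4 -1.1 -1.5] q [ 0.024  0.336 -0.356  0.878  0.     0.231] w -0.0
```

>>> {"api": "jog_arm", "payload": {"targets": [0, 0, 0, -0.03, 0, 0, -1, 0, 0, 0, -0.03, 0, 0, -1, 0, 0, 0, 0, 0, 0, -1]}}

```text
time_s: 22.8
tcp_pos: [0.5053, 0.0121, 0.0116]
eef_rot: [-0.002, 0.103, 0.995, 0.0]
force: [-19.6, 3.5, 13.6]
width: 0.003
finger_force: 10.1
```

```bash
python3 -c "
from h import *
st()"
```

```text
t 22.8 tcp [0.5053 0.0121 0.0116] jig [-46.3   1.3] yaw_x deg 168.2 tilt [-0.004  0.001] F [-19.6   3.5  13.6] q [ 0.023  0.34  -0.35   0.884  0.001  0.229] w 0.0
```

It has stopped at 20 N. Backing off, raising and looking.

>>> {"api": "jog_arm", "payload": {"targets": [0, 0, 0, 0.1, 0, 0, -1, 0, 0, 0, 0.4, 0, 0, -1, 0, 0, 0, 0.4, 0, 0, -1, 0, 0, 0, 0, 0, -0.6, -1, 0, 0, 0, 0, 0, -0.8, -1, 0, 0, 0, 0, 0, -0.8, -1, 0, 0, 0, 0.8, 0, -0.4, -1, 0, 0, 0, 0.8, 0, 0, -1, 0, 0, 0, 0, 0, 0, -1, 0, 0, 0, 0, 0, 0, -1]}}

```text
time_s: 23.8
tcp_pos: [0.3859, 0.0374, 0.1426]
eef_rot: [0.001, 0.103, 0.995, 0.0]
force: [1.1, -0.3, -0.0]
width: -0.0
finger_force: 0.0
```

```bash
python3 -c "
from h import *
st(); c=shot('top','top5'); s=shot('scene','scene5')
cv2.imwrite('pics/crop6.png',np.hstack([cv2.resize(c['img'][155:315,190:345],(390,403),interpolation=cv2.INTER_CUBIC),cv2.resize(s['img'][150:265,250:361],(390,403),interpolation=cv2.INTER_CUBIC)]))"
```

```text
t 23.8 tcp [0.3859 0.0374 0.1426] jig [-168.4    1.3] yaw_x deg 168.2 tilt [0.003 0.   ] F [ 1.1 -0.3 -0. ] q [ 9.700e-02 -1.000e-03 -4.120e-01  1.157e+00 -0.000e+00  3.030e-01] w -0.0
```

View pics/crop6.png

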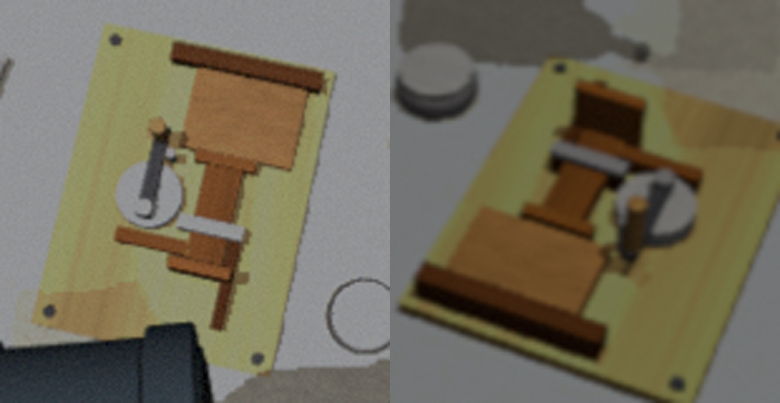

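The pictures show the panel (245,115) square against the fence, the head behind it and the cam's arm against the pin (170,153). The bystanders are where they were and the robot is clear.

```bash
python3 -c "
from h import *
print(sign_off())"
```

```text
the job is handed in; nothing more can be done
None
```

I turned the cam to its low point against the stop pin, then pushed the slide forward until the panel sat flush on the fence; the robot ended clear and the job was handed in at about 24 s of the 58 s allowed.

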